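# Bring the lidded cheese mould round to the index arm

## Task

On the cheese-draining turntable, bring the one mould that wears a knobbed lid round to the front, directly over the fixed index arm of the stand, where the empty place is. Push the turntable round gently with the fingertips by the upright posts on its rim, and leave it at rest there. Do not touch any of the moulds, grip or lift anything, or disturb the other things on the bench.

Things in the scene. Friction and masses are not known exactly. Their poses are not given: they have to be found in the camera images.
- stand: the turntable's fixed steel foot. Origin on the turning axis at bench height; z up; its -x axis is the FRONT. The index arm runs out along -x at bench level and ends in an upstand 34 mm wide, 12 mm thick, top 52 mm above the bench, outer face 205 mm from the axis. The disc on it is 330 mm across, 12 mm thick, top 60 mm above the bench
- index (a point): centre of the top of the index arm's upstand, 199 mm in front of the turning axis and 52 mm above the bench; fixed; marks the front, where the lidded mould must come
- hub (a point): centre of the disc's top face, on the turning axis, 60 mm above the bench
- turntable (a joint): angle of the disc in rad, positive anticlockwise seen from above; it turns freely either way without stops in use, needs about 2 N at a post and stays where it is left. At 0 the post whose point is listed stands exactly over the index arm
- post (a point): top centre of one of six equal upright steel posts near the rim of the disc, each 16 mm in diameter and 45 mm high above the disc's top, centred 150 mm from the axis, 60 degrees apart; they turn with the disc. Between the posts and the moulds the disc is clear for about 28 mm
- mould_lidded: the mould to bring to the front: slotted white mould, 68 mm across, 60 mm high, plus a fixed white lid (72 mm across, 6 mm) with a knob (22 mm across, 25 mm high), 91 mm in all; 0.3 kg. Loose on the disc, it rides round by friction, centre about 72 mm from the axis. Of five places 72 degrees apart, the front one starts empty. Origin: centre of its underside
- mould_a: open slotted white cheese mould, 68 mm in diameter, 60 mm high, about 0.3 kg, holding a set cheese, standing loose on the disc; no lid. Origin at the centre of its underside. Not to be touched
- mould_b: open slotted white cheese mould, 68 mm in diameter, 60 mm high, about 0.3 kg, holding a set cheese, standing loose on the disc; no lid. Origin at the centre of its underside. Not to be touched
- mould_c: open slotted white cheese mould, 68 mm in diameter, 60 mm high, about 0.3 kg, holding a set cheese, standing loose on the disc; no lid. Origin at the centre of its underside. Not to be touched
- cup: bystander: white plastic cup, 80 mm across, 75 mm high; not to be moved
- spatula: bystander: spatula lying on the bench; not to be moved
- bottle: bystander: small clear bottle, 52 mm across, 130 mm high; not to be moved
- brush: bystander: cleaning brush lying on the bench; not to be moved
- empty_mould: bystander: empty slotted white mould upside down on the bench, 90 mm across, 70 mm high (its z axis points up); not to be moved
- follower: bystander: spare round white mould lid with a knob, 72 mm across, 30 mm high, lying on the bench, not on the turntable; not to be moved
Mind the look-alikes: they are no part of the job. What is shaped like the mould_lidded but red is not meant.

How it is judged:
By the outcome, as a careful person would: the job done as asked, in the order asked, and still so for the second after the job is handed in, with the robot touching nothing.
It also fails if it takes over 54 s, if anything falls off the work surface, if the arm or the gripper's body presses on something with over 40 N, if the wrist force passes 120 N, or if a joint passes its speed limit or range.

## Robot

A 6-joint arm with a two-finger parallel gripper is mounted at the origin on the work surface. World frame = base frame: x ahead of the robot, y to its left, z up, the work surface at z = 0. Lengths are in m, angles in degrees, forces in N, time in s.
With the tool pointing down it reaches from about 0.4 to 0.825 m from the base axis. Payload 7 kg.
Tool frame: the origin (TCP) lies midway between the tips of the shut fingers; the grasp point (between the pads) lies 19 mm behind it; z points along the fingers, y is the line along which they close (so a half turn about z gives the same grasp; the last joint's range is limited). The gripper opens to 88 mm and grips with 3 to 60 N. Pads are 19 mm wide; open, the fingers measure 130 mm over their backs; the gripper's body (78 mm by 193 mm) begins 47 mm behind the grasp point.
Start: joints at [84.632, 20.546, 0.682, 0, -70.136, -16.507], TCP at [0.252, 0.626, 0.227] pointing down, gripper open.
Joint ranges: [-176.03, 176.03], [-82.01, 121.73], [-58.28, 71.71], [-173.87, 95.51], [-174.79, -0.11], [-173.66, 173.66]. Speed limits (degrees/s): [136.94, 136.94, 172.46, 180, 180, 180].

## Interface

Orientations are given as [roll, pitch, yaw] about the fixed x, y, z axes, in that order (R = Rz(yaw) Ry(pitch) Rx(roll)).
In Python, from plant import ctrl gives the robot as it stands.
- The arm moves only by the tool arm_command, never from a script. Its argument "steps" is a list of rows, each an object with "translation": the shift along the tool's x, y, z in mm, a list of three; "rotation": the turn, a rotation vector about the tool's x, y, z in units of 5 degrees (1.0 is 5 degrees), a list of three; "claw": the finger opening in mm, from 0 to 87.6. In form: [{"translation": [x, y, z], "rotation": [rx, ry, rz], "claw": claw}, ...]. A call has 1 to 5 rows; each row is the pose to reach, as a shift and turn from the pose commanded when the call began, along the tool's axes at that moment; what a row does not reach only later rows make up. A row lasts 1/10 s, in which the tool goes at most 50 mm and 8.59 degrees, less where a joint would pass 70% of its speed; a pose out of reach is approached as far as the arm can. A call with a gripper value outside its range is refused whole. The fingers move at their own pace and stop on an object; the grip force is fixed at half the most. Time passes only in rows, so rows that repeat a pose let the fingers close. It gives the time, the measured TCP pose, the force, the opening and the grip force at its end, in the units of the state.
- ctrl.get_obs(): the state, without advancing time (a new reading comes with each control period).
- ctrl.snapshot(name): name is "scene" or "top" or "wrist"; returns (picture, depth): 420x560x3 uint8, red, green, blue; 420x560 float32, m along the optical axis (not along the pixel's ray), 0 where there is no reading.
- ctrl.calibration(name): a dict with "vertical_fov" (degrees; the focal length in pixels is half the picture's height over the tangent of half this angle, whatever the lens; pixels are square), "cx", "cy" (the principal point, pixels), "rvec" (rotation vector, rad) and "tvec" (3), from world to camera coordinates, as OpenCV has them; the wrist camera has in their place "hand_eye" (4x4, takes a point from camera to tool coordinates, whose origin is the TCP and whose axes are the flange's). Camera axes: x right, y down, z forward; pixel columns grow to the right and rows downward; lengths in m; the calibration is good to about 2 mm. A picture is of the moment at which its call begins: read the wrist's pose just before it. calibration takes no time and is no camera call.
- ctrl.close_job(): hands the job in; it is judged then, once.
The state is a dict: "clock": time; "joint_pos": joint angles; "qvel": joint speeds; "tau": joint torques, N m; "tool_pos": TCP position; "orientation": TCP orientation; "force": force on the tool from outside, world axes, zero at the start; "moment": the same for the moment, N m; "opening": finger opening in m; "gripper_force": force on a finger pad.
Only numpy, scipy, OpenCV 4.12 (cv2) and the standard library are available. Lean on these libraries where they do the work, as an engineer would, in place of code of your own. Each camera call takes 0.05 s, during which the arm holds its last target. There are 200 camera calls.

## Working session

There is one attempt and no reset: what is moved stays moved. The work goes in short steps, Python scripts to look and compute and a tool call to move; the robot and the scene stay as the last step left them, time stands still between calls to the robot, and variables do not carry over. Pictures are saved under pics/ and viewed, at most 10 in all, crops included, and the job is handed in when it is done.

Besides the shell and the picture viewer there is one more tool, called after ">>>" by a JSON object that holds its "method" and its "body". arm_command: Moves the arm, as the interface text tells. Its arguments: {"type":"object","properties":{"steps":{"type":"array"}},"required":["steps"]}

```bash
mkdir -p pics
cat > h.py <<'E'
import numpy as np, cv2
from plant import ctrl
def cal(n):
    c=ctrl.calibration(n); f=210/np.tan(np.radians(c["vertical_fov"])/2); return c,f
def pt(n,d,u,v):
    c,f=cal(n); z=np.median(d[v-1:v+2,u-1:u+2]); p=np.array([(u-c["cx"])*z/f,(v-c["cy"])*z/f,z])
    R=cv2.Rodrigues(np.array(c["rvec"],float))[0]; return R.T@(p-np.array(c["tvec"],float).ravel())
def cloud(n,d):
    c,f=cal(n); v,u=np.mgrid[0:420,0:560]; P=np.stack([(u-c["cx"])*d/f,(v-c["cy"])*d/f,d],-1)
    R=cv2.Rodrigues(np.array(c["rvec"],float))[0]; return (P-np.array(c["tvec"],float).ravel())@R
def snap(n,k):
    p,d=ctrl.snapshot(n); cv2.imwrite(f"pics/{k}.png",p[:,:,::-1]); np.save(f"pics/{k}.npy",d); return p,d
E
python3 - <<'E'
from h import *
snap("top","top1");snap("scene","sc1");o=ctrl.get_obs();print(o["tool_pos"],o["orientation"],o["clock"])
print(cal("top"))
E
```

```text
[0.25134531 0.62598342 0.22569211] [ 1.79911140e+02 -9.50215553e-03 -2.18790855e+01] 0.1
({'vertical_fov': 57.1672471967589, 'cx': 277.4626401655878, 'cy': 215.13997891322893, 'rvec': array([ 2.1075382 , -2.13683954,  0.22393874]), 'tvec': array([-0.0015475 ,  0.56575817,  1.04762176])}, np.float64(385.4293246339859))
```

View pics/top1.png

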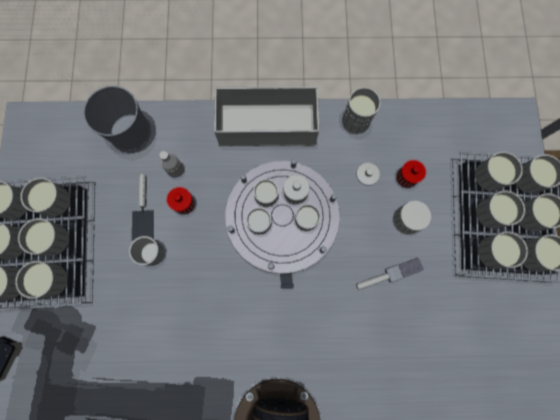

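View pics/sc1.png

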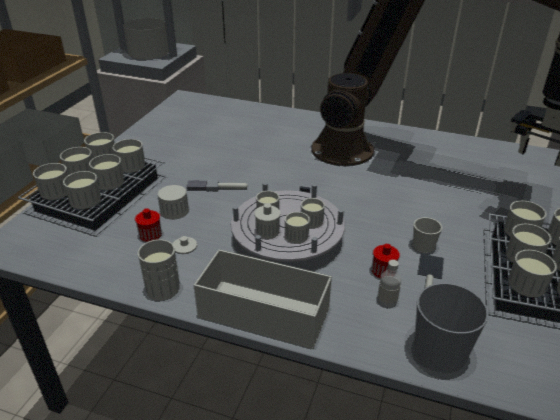

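The turntable is centred at about (282,216) with the index arm's end at (287,281). A knobbed white lid shows at (296,187). The look-alikes are the red knobbed moulds at (179,200) and (413,173) and the loose lid at (368,174). I'll enlarge the turntable to confirm.

Run:
```python
from h import *
p=cv2.imread("pics/top1.png");d=np.load("pics/top1.npy")
cv2.imwrite("pics/crop1.png",cv2.resize(p[150:300,210:355],None,fx=4,fy=4,interpolation=cv2.INTER_CUBIC))
P=cloud("top",d)
# disc top fit
m=(abs(P[...,2]-.06)<.006); m[:, :215]=0; m[:,350:]=0; m[:155]=0; m[280:]=0
cs,_=cv2.findContours(m.astype(np.uint8),cv2.RETR_EXTERNAL,cv2.CHAIN_APPROX_NONE); c=max(cs,key=cv2.contourArea)
(x,y),r=cv2.minEnclosingCircle(c); print("disc px",x,y,r, pt("top",d,282,218))
C=P[c[:,0,1],c[:,0,0]]; 
A=np.c_[2*C[:,:2],np.ones(len(C))]; s=np.linalg.lstsq(A,(C[:,:2]**2).sum(1),rcond=None)[0]; print("axis",s[:2],np.sqrt(s[2]+s[0]**2+s[1]**2))
m=(P[...,2]>.09)&(P[...,2]<.3); m[:, :215]=0; m[:,350:]=0; m[:155]=0; m[280:]=0
n,l,st,ce=cv2.connectedComponentsWithStats(m.astype(np.uint8))
for i in range(1,n):
    Q=P[l==i]; print(ce[i],st[i,4],Q.mean(0).round(4),Q[:,2].max().round(3), np.hypot(*(Q.mean(0)[:2]-s[:2])).round(4), np.degrees(np.arctan2(Q[:,1].mean()-s[1],Q[:,0].mean()-s[0])).round(1))
for u,v in [(287,281),(287,286),(287,277),(296,187)]: print(u,v,pt("top",d,u,v))
```

```text
disc px 281.859375 216.96875 57.42387008666992 [ 0.55621543 -0.02208824  0.06134017]
axis [ 0.56252273 -0.0217574 ] 0.1612951941313304
[293.5483871  162.09677419] 31 [ 0.7086 -0.0564  0.1021] 0.108 0.1502 -13.3
[242.72413793 177.34482759] 29 [0.6653 0.0867 0.1029] 0.108 0.1494 46.6
[295.91382406 188.24416517] 557 [ 0.6255 -0.0597  0.1266] 0.155 0.0735 -31.1
[265.52362205 191.87007874] 508 [0.6209 0.0233 0.1093] 0.123 0.0738 37.6
[333.63333333 196.63333333] 30 [ 0.6067 -0.1652  0.1029] 0.108 0.1501 -72.9
[307.3030888  216.66216216] 518 [ 0.5506 -0.0902  0.1054] 0.125 0.0695 -99.9
[258.26589595 220.20809249] 519 [0.5421 0.0438 0.107 ] 0.124 0.0686 107.3
[230.17857143 228.57142857] 28 [0.5207 0.1203 0.103 ] 0.108 0.1481 106.4
[323.28125 249.25   ] 32 [ 0.461  -0.131   0.1022] 0.108 0.1491 -132.9
[270.5        265.78571429] 28 [0.4186 0.0119 0.1042] 0.108 0.1479 166.8
287 281 [ 0.38069624 -0.03472829  0.00765285]
287 286 [ 0.36574183 -0.03290398  0.05183147]
287 277 [ 0.3921231  -0.0349432   0.00795556]
296 187 [ 0.62200391 -0.05838313  0.15172943]
```

View pics/crop1.png

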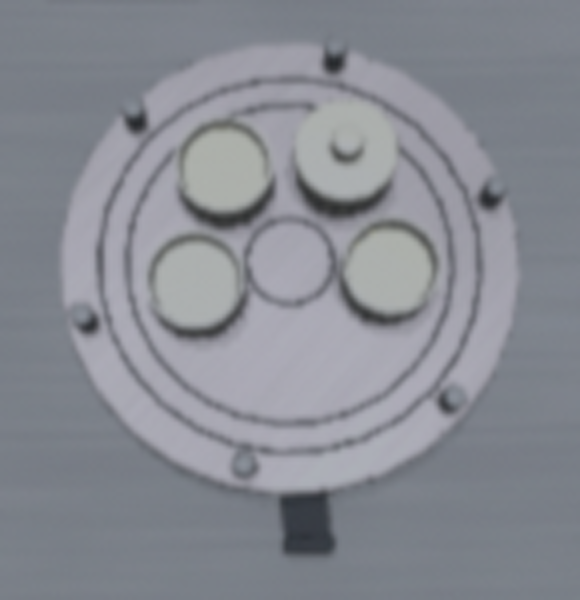

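Candidates:
- **Knobbed white lid on the turntable:** (296,187). Its top is 0.152 m up, which matches the 151 mm expected, and it sits 73 mm from the axis. This is the one meant.
- **Red knobbed moulds on the bench:** (179,200) and (413,173). Wrong colour, and off the disc.
- **Loose lid on the bench:** (368,174). It has no mould under it.

The crop confirms the knob on a white mould at about (347,145). The mould stands at about -31° and the index at about -177°, so the disc must turn about 145° clockwise. I'll push the post at -13° from its anticlockwise side with the fingers shut.

>>> {"method": "arm_command", "body": {"steps": [{"translation": [33, 21, 0], "rotation": [0, 0, 0], "claw": 0}, {"translation": [66, 42, 0], "rotation": [0, 0, 0], "claw": 0}, {"translation": [100, 63, 0], "rotation": [0, 0, 0], "claw": 0}, {"translation": [133, 84, 0], "rotation": [0, 0, 0], "claw": 0}, {"translation": [166, 105, 0], "rotation": [0, 0, 0], "claw": 0}]}}

```text
clock: 0.6
tool_pos: [0.3669, 0.4656, 0.2262]
orientation: [180.0, 0.0, -21.9]
force: [0.6, 0.6, -0.3]
opening: 0.0535
gripper_force: 0.0
```

>>> {"method": "arm_command", "body": {"steps": [{"translation": [33, 21, 0], "rotation": [0, 0, 0], "claw": 0}, {"translation": [66, 42, 0], "rotation": [0, 0, 0], "claw": 0}, {"translation": [100, 63, 0], "rotation": [0, 0, 0], "claw": 0}, {"translation": [133, 84, 0], "rotation": [0, 0, 0], "claw": 0}, {"translation": [166, 105, 0], "rotation": [0, 0, 0], "claw": 0}]}}

```text
clock: 1.1
tool_pos: [0.4819, 0.3063, 0.2264]
orientation: [180.0, 0.0, -21.9]
force: [0.2, 0.4, 0.4]
opening: 0.0131
gripper_force: 0.0
```

>>> {"method": "arm_command", "body": {"steps": [{"translation": [33, 21, 0], "rotation": [0, 0, 0], "claw": 0}, {"translation": [66, 42, 0], "rotation": [0, 0, 0], "claw": 0}, {"translation": [100, 63, 0], "rotation": [0, 0, 0], "claw": 0}, {"translation": [133, 84, 0], "rotation": [0, 0, 0], "claw": 0}, {"translation": [166, 105, 0], "rotation": [0, 0, 0], "claw": 0}]}}

```text
clock: 1.6
tool_pos: [0.5969, 0.147, 0.2263]
orientation: [180.0, 0.0, -21.9]
force: [0.1, -0.5, 0.3]
opening: 0.0002
gripper_force: 0.0
```

>>> {"method": "arm_command", "body": {"steps": [{"translation": [33, 21, 0], "rotation": [0, 0, -1.08], "claw": 0}, {"translation": [66, 42, 0], "rotation": [0, 0, -2.16], "claw": 0}, {"translation": [100, 63, 0], "rotation": [0, 0, -3.24], "claw": 0}, {"translation": [133, 84, 0], "rotation": [0, 0, -4.32], "claw": 0}, {"translation": [166, 103, 0], "rotation": [0, 0, -5.4], "claw": 0}]}}

```text
clock: 2.1
tool_pos: [0.7124, -0.0105, 0.226]
orientation: [-180.0, 0.0, 5.3]
force: [0.3, 1.5, 0.0]
opening: 0.0004
gripper_force: 0.0
```

>>> {"method": "arm_command", "body": {"steps": [{"translation": [0, 0, 0], "rotation": [0, 0, 0], "claw": 0}, {"translation": [0, 0, 0], "rotation": [0, 0, 0], "claw": 0}]}}

```text
clock: 2.3
tool_pos: [0.7119, -0.01, 0.2252]
orientation: [180.0, 0.1, 5.0]
force: [0.1, -0.3, -0.2]
opening: 0.0006
gripper_force: 0.0
```

Run:
```python
from h import *
o=ctrl.get_obs();print(o["tool_pos"],o["orientation"],o["joint_pos"],o["opening"],ctrl.calibration("wrist")["hand_eye"])
p,d=snap("top","top2")
cv2.imwrite("pics/crop2.png",cv2.resize(p[140:300,200:360,::-1],None,fx=3.6,fy=3.6))
```

```text
[ 0.71186271 -0.00997875  0.22523703] [1.79998447e+02 1.08375857e-01 4.98133276e+00] [ 1.48165410e+01  2.41228449e+01  5.95791327e+00 -1.78616654e-02
 -7.19421175e+01  8.01703459e+01] 0.0006112671936709951 [[-2.90481901e-04 -9.52817563e-01 -3.03543419e-01  8.33803159e-02]
 [ 9.99999953e-01 -2.47842490e-04 -1.78996500e-04 -6.41298897e-04]
 [ 9.53200517e-05 -3.03543456e-01  9.52817591e-01 -1.58981584e-01]
 [ 0.00000000e+00  0.00000000e+00  0.00000000e+00  1.00000000e+00]]
```

View pics/crop2.png

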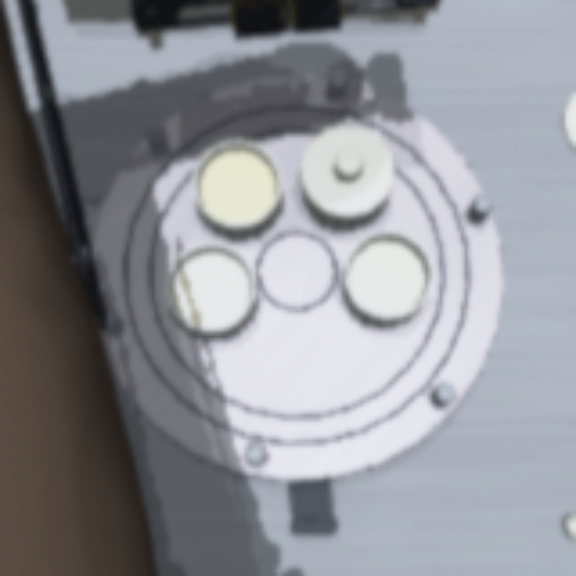

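The view shows the fist beyond the far rim, with the post at (342,75) ahead of it in the clockwise direction. The path down is clear. I'll lower the fist and approach the post.

>>> {"method": "arm_command", "body": {"steps": [{"translation": [0, 0, 35], "rotation": [0, 0, 0], "claw": 0}, {"translation": [0, 0, 70], "rotation": [0, 0, 0], "claw": 0}, {"translation": [0, 0, 105], "rotation": [0, 0, 0], "claw": 0}, {"translation": [0, 0, 140], "rotation": [0, 0, 0], "claw": 0}, {"translation": [0, 0, 140], "rotation": [0, 0, 0], "claw": 0}]}}

```text
clock: 2.85
tool_pos: [0.7079, -0.0081, 0.0814]
orientation: [180.0, 0.5, 5.1]
force: [-0.6, -0.2, -0.4]
opening: 0.0003
gripper_force: 0.0
```

>>> {"method": "arm_command", "body": {"steps": [{"translation": [0, 2.6, 0], "rotation": [0, 0, 0.2], "claw": 0}, {"translation": [-0.1, 5.2, 0], "rotation": [0, 0, 0.4], "claw": 0}, {"translation": [-0.2, 7.9, 0], "rotation": [0, 0, 0.6], "claw": 0}, {"translation": [-0.4, 10.5, 0], "rotation": [0, 0, 0.8], "claw": 0}, {"translation": [-0.6, 13.1, 0], "rotation": [0, 0, 1.0], "claw": 0}]}}

```text
clock: 3.35
tool_pos: [0.7129, -0.0223, 0.0877]
orientation: [-180.0, -0.1, 0.0]
force: [0.1, -0.7, -0.2]
opening: 0.0004
gripper_force: 0.0
```

>>> {"method": "arm_command", "body": {"steps": [{"translation": [0, 2.6, 0], "rotation": [0, 0, 0.2], "claw": 0}, {"translation": [-0.1, 5.2, 0], "rotation": [0, 0, 0.4], "claw": 0}, {"translation": [-0.2, 7.9, 0], "rotation": [0, 0, 0.6], "claw": 0}, {"translation": [-0.4, 10.5, 0], "rotation": [0, 0, 0.8], "claw": 0}, {"translation": [-0.6, 13.1, 0], "rotation": [0, 0, 1.0], "claw": 0}]}}

```text
clock: 3.85
tool_pos: [0.712, -0.0351, 0.0865]
orientation: [-180.0, 0.0, -5.0]
force: [-0.2, 1.6, 0.3]
opening: 0.0004
gripper_force: 0.9
```

The 1.6 N reaction shows contact. I'll sweep on at 2° per row.

>>> {"method": "arm_command", "body": {"steps": [{"translation": [0, 3.1, 0], "rotation": [0, 0, 0.24], "claw": 0}, {"translation": [-0.2, 7.3, 0], "rotation": [0, 0, 0.56], "claw": 0}, {"translation": [-0.6, 12.6, 0], "rotation": [0, 0, 0.96], "claw": 0}, {"translation": [-1.0, 17.2, 0], "rotation": [0, 0, 1.32], "claw": 0}, {"translation": [-1.6, 22.1, 0], "rotation": [0, 0, 1.7], "claw": 0}]}}

```text
clock: 4.35
tool_pos: [0.7081, -0.0575, 0.0865]
orientation: [180.0, 0.0, -13.5]
force: [-1.0, 2.0, -0.4]
opening: 0.0007
gripper_force: 1.0
```

>>> {"method": "arm_command", "body": {"steps": [{"translation": [-0.1, 5.2, 0], "rotation": [0, 0, 0.4], "claw": 0}, {"translation": [-0.4, 10.5, 0], "rotation": [0, 0, 0.8], "claw": 0}, {"translation": [-0.8, 15.7, 0], "rotation": [0, 0, 1.2], "claw": 0}, {"translation": [-1.5, 20.9, 0], "rotation": [0, 0, 1.6], "claw": 0}, {"translation": [-2.3, 26.0, 0], "rotation": [0, 0, 2.0], "claw": 0}]}}

```text
clock: 4.85
tool_pos: [0.7001, -0.0822, 0.0865]
orientation: [-180.0, 0.0, -23.5]
force: [-0.9, 3.0, -0.3]
opening: 0.0003
gripper_force: 1.0
```

>>> {"method": "arm_command", "body": {"steps": [{"translation": [-0.1, 5.2, 0], "rotation": [0, 0, 0.4], "claw": 0}, {"translation": [-0.4, 10.5, 0], "rotation": [0, 0, 0.8], "claw": 0}, {"translation": [-0.8, 15.7, 0], "rotation": [0, 0, 1.2], "claw": 0}, {"translation": [-1.5, 20.9, 0], "rotation": [0, 0, 1.6], "claw": 0}, {"translation": [-2.3, 26.0, 0], "rotation": [0, 0, 2.0], "claw": 0}]}}

```text
clock: 5.35
tool_pos: [0.6876, -0.1051, 0.0866]
orientation: [-180.0, -0.0, -33.5]
force: [0.1, 3.0, 0.1]
opening: 0.0005
gripper_force: 1.0
```

>>> {"method": "arm_command", "body": {"steps": [{"translation": [-0.1, 5.2, 0], "rotation": [0, 0, 0.4], "claw": 0}, {"translation": [-0.4, 10.5, 0], "rotation": [0, 0, 0.8], "claw": 0}, {"translation": [-0.8, 15.7, 0], "rotation": [0, 0, 1.2], "claw": 0}, {"translation": [-1.5, 20.9, 0], "rotation": [0, 0, 1.6], "claw": 0}, {"translation": [-2.3, 26.0, 0], "rotation": [0, 0, 2.0], "claw": 0}]}}

```text
clock: 5.85
tool_pos: [0.6714, -0.1255, 0.0867]
orientation: [-180.0, -0.0, -43.5]
force: [0.5, 2.7, -0.1]
opening: 0.0001
gripper_force: 1.1
```

>>> {"method": "arm_command", "body": {"steps": [{"translation": [-0.1, 5.2, 0], "rotation": [0, 0, 0.4], "claw": 0}, {"translation": [-0.4, 10.5, 0], "rotation": [0, 0, 0.8], "claw": 0}, {"translation": [-0.8, 15.7, 0], "rotation": [0, 0, 1.2], "claw": 0}, {"translation": [-1.5, 20.9, 0], "rotation": [0, 0, 1.6], "claw": 0}, {"translation": [-2.3, 26.0, 0], "rotation": [0, 0, 2.0], "claw": 0}]}}

```text
clock: 6.35
tool_pos: [0.6519, -0.1428, 0.0867]
orientation: [-180.0, -0.0, -53.5]
force: [0.5, 2.7, 0.5]
opening: 0.0008
gripper_force: 1.1
```

>>> {"method": "arm_command", "body": {"steps": [{"translation": [-0.1, 5.2, 0], "rotation": [0, 0, 0.4], "claw": 0}, {"translation": [-0.4, 10.5, 0], "rotation": [0, 0, 0.8], "claw": 0}, {"translation": [-0.8, 15.7, 0], "rotation": [0, 0, 1.2], "claw": 0}, {"translation": [-1.5, 20.9, 0], "rotation": [0, 0, 1.6], "claw": 0}, {"translation": [-2.3, 26.0, 0], "rotation": [0, 0, 2.0], "claw": 0}]}}

```text
clock: 6.85
tool_pos: [0.6298, -0.1565, 0.0867]
orientation: [-180.0, -0.0, -63.5]
force: [0.9, 1.4, -0.3]
opening: 0.0003
gripper_force: 1.1
```

>>> {"method": "arm_command", "body": {"steps": [{"translation": [-0.1, 5.2, 0], "rotation": [0, 0, 0.4], "claw": 0}, {"translation": [-0.4, 10.5, 0], "rotation": [0, 0, 0.8], "claw": 0}, {"translation": [-0.8, 15.7, 0], "rotation": [0, 0, 1.2], "claw": 0}, {"translation": [-1.5, 20.9, 0], "rotation": [0, 0, 1.6], "claw": 0}, {"translation": [-2.3, 26.0, 0], "rotation": [0, 0, 2.0], "claw": 0}]}}

```text
clock: 7.35
tool_pos: [0.6057, -0.1661, 0.0868]
orientation: [-179.9, -0.0, -73.5]
force: [1.5, 1.9, -0.9]
opening: 0.0002
gripper_force: 1.0
```

>>> {"method": "arm_command", "body": {"steps": [{"translation": [-0.1, 5.2, 0], "rotation": [0, 0, 0.4], "claw": 0}, {"translation": [-0.4, 10.5, 0], "rotation": [0, 0, 0.8], "claw": 0}, {"translation": [-0.8, 15.7, 0], "rotation": [0, 0, 1.2], "claw": 0}, {"translation": [-1.5, 20.9, 0], "rotation": [0, 0, 1.6], "claw": 0}, {"translation": [-2.3, 26.0, 0], "rotation": [0, 0, 2.0], "claw": 0}]}}

```text
clock: 7.85
tool_pos: [0.5803, -0.1713, 0.0869]
orientation: [-179.9, -0.0, -83.5]
force: [2.0, 2.0, 0.3]
opening: 0.0007
gripper_force: 1.0
```

>>> {"method": "arm_command", "body": {"steps": [{"translation": [-0.1, 5.2, 0], "rotation": [0, 0, 0.4], "claw": 0}, {"translation": [-0.4, 10.5, 0], "rotation": [0, 0, 0.8], "claw": 0}, {"translation": [-0.8, 15.7, 0], "rotation": [0, 0, 1.2], "claw": 0}, {"translation": [-1.5, 20.9, 0], "rotation": [0, 0, 1.6], "claw": 0}, {"translation": [-2.3, 26.0, 0], "rotation": [0, 0, 2.0], "claw": 0}]}}

```text
clock: 8.35
tool_pos: [0.5544, -0.1721, 0.087]
orientation: [-179.9, -0.0, -93.5]
force: [1.8, 2.0, -0.5]
opening: 0.0002
gripper_force: 1.0
```

>>> {"method": "arm_command", "body": {"steps": [{"translation": [-0.1, 5.2, 0], "rotation": [0, 0, 0.4], "claw": 0}, {"translation": [-0.4, 10.5, 0], "rotation": [0, 0, 0.8], "claw": 0}, {"translation": [-0.8, 15.7, 0], "rotation": [0, 0, 1.2], "claw": 0}, {"translation": [-1.5, 20.9, 0], "rotation": [0, 0, 1.6], "claw": 0}, {"translation": [-2.3, 26.0, 0], "rotation": [0, 0, 2.0], "claw": 0}]}}

```text
clock: 8.85
tool_pos: [0.5287, -0.1683, 0.0871]
orientation: [-179.9, 0.0, -103.5]
force: [1.9, 0.7, -0.2]
opening: 0.0004
gripper_force: 1.0
```

>>> {"method": "arm_command", "body": {"steps": [{"translation": [-0.1, 5.2, 0], "rotation": [0, 0, 0.4], "claw": 0}, {"translation": [-0.4, 10.5, 0], "rotation": [0, 0, 0.8], "claw": 0}, {"translation": [-0.8, 15.7, 0], "rotation": [0, 0, 1.2], "claw": 0}, {"translation": [-1.5, 20.9, 0], "rotation": [0, 0, 1.6], "claw": 0}, {"translation": [-2.3, 26.0, 0], "rotation": [0, 0, 2.0], "claw": 0}]}}

```text
clock: 9.35
tool_pos: [0.504, -0.16, 0.0871]
orientation: [-179.9, 0.0, -113.5]
force: [3.0, 0.2, -0.1]
opening: 0.0005
gripper_force: 1.0
```

>>> {"method": "arm_command", "body": {"steps": [{"translation": [-0.1, 5.2, 0], "rotation": [0, 0, 0.4], "claw": 0}, {"translation": [-0.4, 10.5, 0], "rotation": [0, 0, 0.8], "claw": 0}, {"translation": [-0.8, 15.7, 0], "rotation": [0, 0, 1.2], "claw": 0}, {"translation": [-1.5, 20.9, 0], "rotation": [0, 0, 1.6], "claw": 0}, {"translation": [-2.3, 26.0, 0], "rotation": [0, 0, 2.0], "claw": 0}]}}

```text
clock: 9.85
tool_pos: [0.4812, -0.1476, 0.0872]
orientation: [-179.9, 0.1, -123.5]
force: [2.7, -0.2, -0.2]
opening: 0.0003
gripper_force: 1.0
```

>>> {"method": "arm_command", "body": {"steps": [{"translation": [-0.1, 4.2, 0], "rotation": [0, 0, 0.32], "claw": 0}, {"translation": [-0.2, 7.9, 0], "rotation": [0, 0, 0.6], "claw": 0}, {"translation": [-0.4, 10.5, 0], "rotation": [0, 0, 0.8], "claw": 0}, {"translation": [-0.5, 12.6, 0], "rotation": [0, 0, 0.96], "claw": 0}, {"translation": [-0.6, 13.1, 0], "rotation": [0, 0, 1.0], "claw": 0}]}}

```text
clock: 10.35
tool_pos: [0.4696, -0.1396, 0.0867]
orientation: [-180.0, -0.0, -128.4]
force: [1.1, -1.5, 1.2]
opening: 0.0001
gripper_force: 0.9
```

```bash
cat > m.py <<'E'
from h import *
import sys
k=sys.argv[1]
o=ctrl.get_obs();print(o["clock"],o["tool_pos"],o["orientation"],o["force"])
p,d=snap("top",k)
cv2.imwrite(f"pics/c{k}.png",cv2.resize(p[140:300,200:360,::-1],None,fx=3.6,fy=3.6))
P=cloud("top",d);s=np.array([.5632,-.0222])
m=(P[...,2]>.09)&(P[...,2]<.157)&(np.hypot(*np.moveaxis(P[...,:2]-s,-1,0))<.17)
n,l,st,ce=cv2.connectedComponentsWithStats(m.astype(np.uint8))
for i in range(1,n):
    if st[i,4]<12: continue
    Q=P[l==i]; z=Q[:,2].max(); q=(Q.min(0)+Q.max(0))/2-[*s,0]; print(ce[i].round(),st[i,4],z.round(3),np.hypot(q[0],q[1]).round(4),np.degrees(np.arctan2(q[1],q[0])).round(1))
K=P[m&(P[...,2]>.138)][:,:2]
if len(K): q=K.mean(0)-s; print("knob",len(K),q+s,np.hypot(*q),np.degrees(np.arctan2(q[1],q[0])))
E
python3 m.py t3
```

```text
10.35 [ 0.46960938 -0.13956324  0.08670786] [-1.79989414e+02 -4.64299270e-03 -1.28408190e+02] [ 1.14647019 -1.4905147   1.21520233]
[299. 164.] 32 0.109 0.1495 -18.9
[247. 173.] 31 0.11 0.15 41.0
[289. 188.] 507 0.125 0.0698 -16.0
[308. 200.] 79 0.123 0.0776 -66.6
knob 4 [ 0.43821516 -0.12167513] 0.15973888691551966 -141.4838037490921
```

View pics/ct3.png

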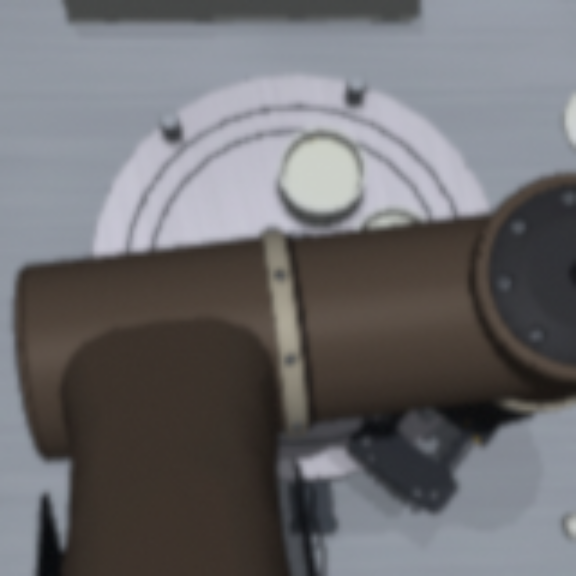

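The arm hides the front, but the posts at (355,93) and (170,128) show the disc has turned about 125.6°. I'll re-measure the start picture for the lid and index angles.

Run:
```python
from h import *
d=np.load("pics/top1.npy");P=cloud("top",d);s=np.array([.5632,-.0222])
z=P[...,2];r=np.hypot(P[...,0]-s[0],P[...,1]-s[1])
def rep(n,m):
    Q=P[m][:,:2]; 
    for q in (Q.mean(0),(Q.min(0)+Q.max(0))/2): print(n,len(Q),q,np.hypot(*(q-s)),np.degrees(np.arctan2(*(q-s)[::-1])))
rep("knob",(z>.14)&(z<.16)&(r<.1)); rep("lid",(z>.118)&(z<.133)&(r<.115)&(P[...,0]>s[0]+.02)&(P[...,1]<-.025))
rep("index",(z>.046)&(z<.056)&(r>.185)&(r<.21)&(P[...,0]<.4))
rep("arm",(z<.02)&(z>.004)&(r>.17)&(r<.193)&(P[...,0]<.4))
for i in range(6): pass
```

```text
knob 56 [ 0.62765991 -0.06006118] 0.07475659567643447 -30.42827368539705
knob 56 [ 0.62925594 -0.06006552] 0.07613924650046831 -29.82280998417047
lid 458 [ 0.62717595 -0.06018284] 0.07440174125048814 -30.69781483680052
lid 458 [ 0.62794253 -0.06137288] 0.07567105759189326 -31.17630249336891
index 53 [ 0.36637254 -0.03293682] 0.19712008329357883 -176.87764436148387
index 53 [ 0.36585079 -0.03296181] 0.19764242187914605 -176.87864855350816
arm 91 [ 0.38385789 -0.03348658] 0.17969690689111797 -176.3989412106448
arm 91 [ 0.38590766 -0.02061009] 0.17729947154615286 179.48620181836728
```

>>> {"method": "arm_command", "body": {"steps": [{"translation": [-0.0, 2.6, 0], "rotation": [0, 0, 0.2], "claw": 0}, {"translation": [-0.2, 6.8, 0], "rotation": [0, 0, 0.52], "claw": 0}, {"translation": [-0.5, 12.0, 0], "rotation": [0, 0, 0.92], "claw": 0}, {"translation": [-1.0, 17.3, 0], "rotation": [0, 0, 1.32], "claw": 0}, {"translation": [-1.6, 22.2, 0], "rotation": [0, 0, 1.7], "claw": 0}]}}

```text
clock: 10.9
tool_pos: [0.4534, -0.1243, 0.0866]
orientation: [-180.0, 0.0, -137.0]
force: [2.2, -0.2, 0.5]
opening: 0.0006
gripper_force: 1.1
```

>>> {"method": "arm_command", "body": {"steps": [{"translation": [-0.1, 5.2, 0], "rotation": [0, 0, 0.4], "claw": 0}, {"translation": [-0.4, 10.5, 0], "rotation": [0, 0, 0.8], "claw": 0}, {"translation": [-0.8, 15.7, 0], "rotation": [0, 0, 1.2], "claw": 0}, {"translation": [-1.3, 19.6, 0], "rotation": [0, 0, 1.5], "claw": 0}, {"translation": [-1.6, 22.2, 0], "rotation": [0, 0, 1.7], "claw": 0}]}}

```text
clock: 11.4
tool_pos: [0.4392, -0.107, 0.0865]
orientation: [-180.0, -0.0, -145.5]
force: [1.7, -1.5, -0.7]
opening: 0.0003
gripper_force: 1.0
```

>>> {"method": "arm_command", "body": {"steps": [{"translation": [0, 1.3, 0], "rotation": [0, 0, 0.1], "claw": 0}, {"translation": [0, 1.3, 0], "rotation": [0, 0, 0.1], "claw": 0}]}}

```text
clock: 11.6
tool_pos: [0.4381, -0.106, 0.0864]
orientation: [180.0, -0.0, -145.9]
force: [0.8, -0.9, 0.4]
opening: 0.0008
gripper_force: 0.2
```

```bash
python3 m.py t4; python3 -c "
from h import *
snap('scene','sc4');snap('wrist','w4')"
```

```text
11.6 [ 0.43811865 -0.1060433   0.08641933] [ 1.79975222e+02 -3.72666934e-02 -1.45877601e+02] [ 0.81952603 -0.89563237  0.42809   ]
[260. 165.] 28 0.108 0.1504 23.7
[313. 170.] 30 0.108 0.1507 -35.7
[296. 191.] 514 0.123 0.07 -33.1
[228. 207.] 29 0.107 0.1492 83.4
[307. 213.] 299 0.125 0.0691 -94.1
[259. 220.] 412 0.124 0.0674 109.4
```

View pics/sc4.png

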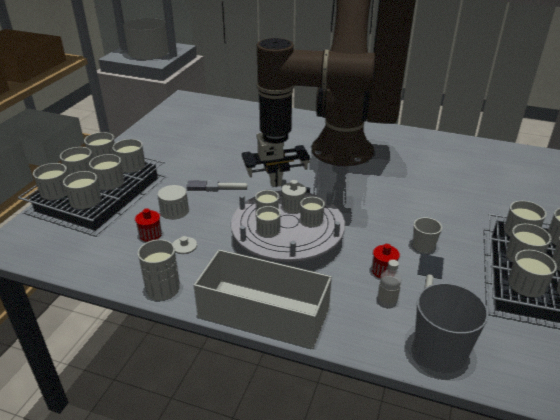

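The scene view shows the lidded mould at (293,195) almost at the front, with the fist behind its post. The posts read 142.4° turned, so about 3.5° remains. I'll push 3.3° more, back off, lift away and check.

>>> {"method": "arm_command", "body": {"steps": [{"translation": [0, 2.2, 0], "rotation": [0, 0, 0.17], "claw": 0}, {"translation": [-0.1, 4.5, 0], "rotation": [0, 0, 0.34], "claw": 0}, {"translation": [-0.2, 6.8, 0], "rotation": [0, 0, 0.52], "claw": 0}, {"translation": [-0.3, 8.6, 0], "rotation": [0, 0, 0.66], "claw": 0}, {"translation": [-0.3, 8.6, 0], "rotation": [0, 0, 0.66], "claw": 0}]}}

```text
clock: 12.25
tool_pos: [0.4338, -0.0985, 0.0866]
orientation: [180.0, 0.0, -149.2]
force: [0.3, -0.4, 1.0]
opening: 0.0007
gripper_force: 0.0
```

>>> {"method": "arm_command", "body": {"steps": [{"translation": [0, -4, 0], "rotation": [0, 0, 0], "claw": 0}, {"translation": [0, -8, 0], "rotation": [0, 0, 0], "claw": 0}, {"translation": [0, -8, -40], "rotation": [0, 0, 0], "claw": 0}, {"translation": [0, -8, -80], "rotation": [0, 0, 0], "claw": 0}, {"translation": [0, -8, -120], "rotation": [0, 0, 0], "claw": 0}]}}

```text
clock: 12.75
tool_pos: [0.438, -0.106, 0.208]
orientation: [180.0, -0.0, -149.2]
force: [1.4, -0.5, -0.5]
opening: 0.0004
gripper_force: 0.0
```

>>> {"method": "arm_command", "body": {"steps": [{"translation": [0, -45, 0], "rotation": [0, 0, 0], "claw": 0}, {"translation": [0, -90, 0], "rotation": [0, 0, 0], "claw": 0}, {"translation": [0, -135, 0], "rotation": [0, 0, 0], "claw": 0}, {"translation": [0, -180, 0], "rotation": [0, 0, 0], "claw": 0}, {"translation": [0, -180, 0], "rotation": [0, 0, 0], "claw": 0}]}}

```text
clock: 13.25
tool_pos: [0.5321, -0.2644, 0.205]
orientation: [180.0, -0.1, -149.4]
force: [-1.7, 1.3, 0.5]
opening: 0.0002
gripper_force: 0.0
```

```bash
python3 m.py t5
```

```text
13.25 [ 0.53212085 -0.26442918  0.20498931] [ 1.79984067e+02 -1.00277145e-01 -1.49352841e+02] [-1.69575032  1.33256119  0.47739956]
[263. 164.] 29 0.107 0.1501 20.3
[287. 192.] 48 0.122 0.0588 -12.4
[229. 204.] 30 0.108 0.15 80.3
[259. 221.] 516 0.124 0.0678 110.2
[282. 237.] 135 0.154 0.0729 179.0
[275. 237.] 97 0.129 0.0735 162.3
[248. 255.] 29 0.109 0.1489 140.1
knob 30 [ 0.49029745 -0.02160492] 0.07290497758203071 179.5323211681778
```

View pics/ct5.png

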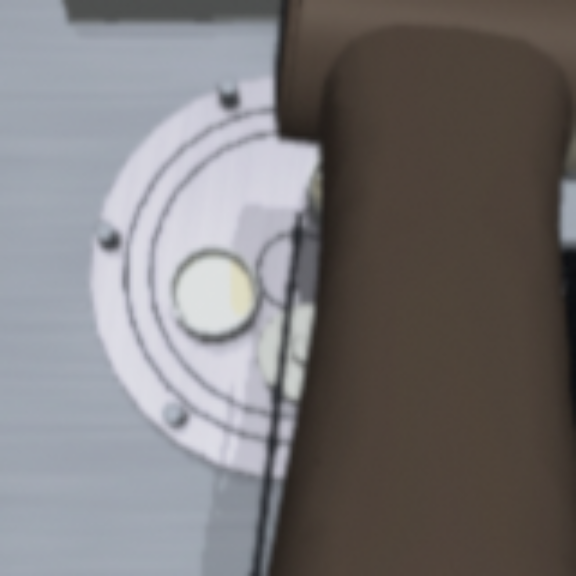

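The forearm half-hides the lid, so I'll move further right.

>>> {"method": "arm_command", "body": {"steps": [{"translation": [25, -43, -10], "rotation": [0, 0, 0], "claw": 0}, {"translation": [50, -86, -20], "rotation": [0, 0, 0], "claw": 0}, {"translation": [75, -129, -30], "rotation": [0, 0, 0], "claw": 0}, {"translation": [100, -172, -40], "rotation": [0, 0, 0], "claw": 0}, {"translation": [100, -172, -40], "rotation": [0, 0, 0], "claw": 0}]}}

```text
clock: 13.8
tool_pos: [0.5318, -0.4637, 0.2468]
orientation: [-179.9, -0.0, -149.4]
force: [0.0, 0.2, -0.2]
opening: 0.0005
gripper_force: 0.0
```

```bash
python3 m.py t6
```

```text
13.8 [ 0.53184034 -0.46370436  0.24683724] [-1.79933593e+02 -3.09229322e-02 -1.49367054e+02] [ 0.04474844  0.20409667 -0.19270448]
[263. 164.] 29 0.106 0.1507 20.2
[315. 172.] 30 0.108 0.1503 -39.2
[297. 192.] 510 0.124 0.0701 -35.8
[229. 204.] 31 0.107 0.1499 80.4
[308. 219.] 510 0.124 0.0717 -107.3
[259. 221.] 517 0.124 0.0676 109.9
[336. 221.] 32 0.109 0.1495 -99.1
[284. 238.] 563 0.154 0.0732 -177.8
[248. 255.] 29 0.108 0.1485 140.0
[303. 264.] 30 0.107 0.1489 -159.7
knob 58 [ 0.48936637 -0.02548523] 0.07390668026622377 -177.4523027228779
```

View pics/ct6.png

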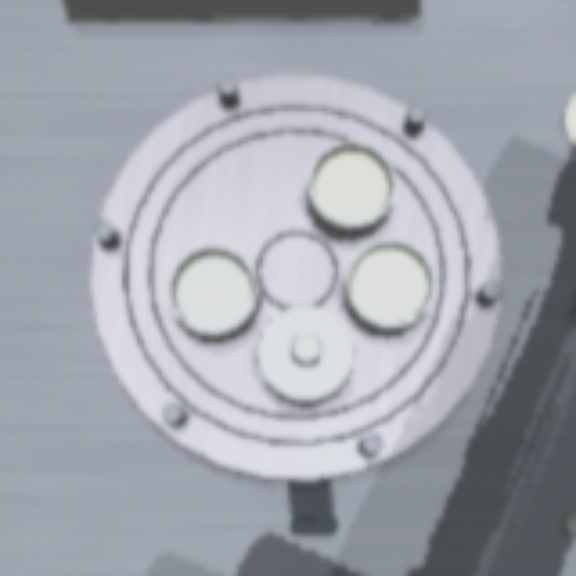

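The lidded mould's knob, at (305,350), lies in line with the index arm at (313,505). Knob and index read -177.5° and -176.9°, less than 1 mm apart sideways at the mould. All four moulds are standing, the posts are free and the arm is clear.

```bash
python3 -c "
from plant import ctrl
print(ctrl.close_job())"
```

```text
the job is handed in; nothing more can be done
None
```

The lidded mould now stands at the front over the index arm, within about 1° by the last picture; the turntable is at rest, the arm is clear, and the job was handed in at about 14 s.

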